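# Lay out the soldering bench for a blossom brooch

## Robot

A 6-joint arm with a two-finger parallel gripper is mounted at the origin on the work surface. World frame = base frame: x ahead of the robot, y to its left, z up, the work surface at z = 0. Lengths are in m, angles in rad, forces in N, time in s.
With the tool pointing down it reaches from about 0.3 to 0.85 m from the base axis. Payload 4.2 kg.
Tool frame: the origin (TCP) lies at the very end of the fingers, on their centre line; the grasp point (between the pads) lies behind it (robot.hold_point_z is the z of the grasp point in the tool frame, in m); z points along the fingers, y is the line along which they close (so a half turn about z gives the same grasp; the last joint's range is limited). The gripper opens to 91 mm and grips with 3 to 60 N. Pads are 32 mm wide; open, the fingers measure 118 mm over their backs; the gripper's body (76 mm by 178 mm) begins 60 mm behind the grasp point.
Start: joints at [-1.223, 0.32, 1.565, -0, 1.257, -0.02], TCP at [0.207, -0.537, 0.189] pointing down, gripper open.
Joint ranges: [-3.11, 3.11], [-0.84, 2.01], [0.21, 2.61], [-1.34, 4.49], [0.05, 2.63], [-2.56, 2.56]. Speed limits (rad/s): [2.57, 2.57, 3.14, 3.14, 3.14, 3.14].

## Interface

Orientations are given as a rotation vector (axis times angle).
In Python, from plant import robot gives the robot as it stands. Calls block until the motion is done:
- robot.move_pose(position, orientation): joint-space move of the TCP to a pose.
- robot.move_linear(position, orientation=None, feed=0.15, f_stop=None): straight line of the TCP; orientation=None keeps the orientation; feed is the mean speed in m/s. With f_stop (N) it stops when the force on the tool has changed by that much, and returns True; else False.
- robot.move_j(angles): joint-space move.
- robot.command_gripper(opening, strength=None): finger opening in m; strength is the grip in N (None keeps the last); returns when the fingers have stopped.
- robot.pause(seconds).
- robot.inverse_kinematics(position, orientation): joint angles nearest the present ones, or None.
- robot.sense(): the state.
- robot.camera(name): name is "scene" or "top"; returns a dict with "pixels" (480x640x3 uint8, red, green, blue), "z_map" (480x640 float32, m along the optical axis (not along the pixel's ray), 0 where there is no reading), "K" (3x3 intrinsics, pixels), "camera_from_world" (4x4, takes a point from world to camera coordinates). Camera axes: x right, y up, looking along -z (the intrinsics and any distortion apply to the point x, -y, -z); pixel columns grow to the right and rows downward; lengths in m; the calibration is good to about 2 mm. A picture is of the moment at which its call begins.
A pose or a line that the arm cannot do raises robot.Unreachable and nothing moves.
- robot.sign_off(): hands the job in; it is judged then, once.
The state is a dict: "t": time; "joint_pos": joint angles; "joint_vel": joint speeds; "joint_efforts": joint torques, N m; "position": TCP position; "eef_rot": TCP orientation; "contact_force": force on the tool from outside, world axes, zero at the start; "moment": the same for the moment, N m; "gripper_width": finger opening in m; "finger_force": force on a finger pad.
Only numpy, scipy, OpenCV 4.12 (cv2) and the standard library are available. Lean on these libraries where they do the work, as an engineer would, in place of code of your own. Each camera call takes 0.05 s, during which the arm holds its last target. There are 200 camera calls.

## Task

Get the bench ready for soldering a brooch: lay the copper disc flat in the middle of the mesh-topped brick, with the brass blossom centred on top of it. Stand the blue-lidded flux jar on the bench midway between the mesh brick and the black charcoal block, on the line joining their middles and never tipped over, and stand the white solder dish on the bench directly behind the mesh brick (on its side away from the robot), in line with its middle and about a finger's width clear of it. Leave the silver blossom, the amber jar and the hammer alone.

Things in the scene. Friction and masses are not known exactly. Their poses are not given: they have to be found in the camera images.
- copper_disc: Loose plain copper-coloured (reddish) disc, 50 mm in diameter, 8 mm thick, lying on the bench. It, the two blossoms, two jars and dish start in two groups of three, to the left and right of the brick and charcoal, each group a loose column running away from the robot (centres 80 mm or more apart), so fingers closing left-right are clear of the neighbours. Origin: centre of its underside, z up.
- brass_blossom: Loose brass (yellow) five-petalled flower ornament, 43 mm across, petals 5 mm thick, with a raised round boss in the middle 18 mm in diameter, its top 18 mm above the underside (20 mm with the tiny stamens), best gripped by the boss above the petals. Origin: centre of the flat underside, z up.
- flux_jar: Loose white plastic flux jar with a blue lid: 44 mm in diameter, 55 mm tall with its lid, standing on the bench. Origin: centre of the underside, z up.
- solder_dish: Loose open white ceramic solder dish, round, 56 mm in diameter at the rim tapering to 52 mm at the foot, 30 mm tall, wall 4 mm. Origin: centre of the underside, z up.
- mesh_brick: Fixed terracotta firebrick with dark wire mesh on top: 100 mm (its x) by 130 mm (its y), mesh top 26 mm above the bench. Origin: centre of the underside; its x axis points away from the robot (turned by no more than about 7 degrees), so behind it is its +x side. The charcoal block lies in the same row, 280 mm from it centre to centre along this body's y axis, on its left (+y) or its right (-y).
- charcoal: Fixed black charcoal block, 80 mm (x) by 110 mm (y), 26 mm high, nothing goes on it. It is in one row with the mesh brick, 280 mm centre to centre, on either side. Origin: centre of the underside.
- silver_blossom: Bystander, to be left alone: loose silver-coloured five-petalled flower ornament, 43 mm across, petals 5 mm thick, with a raised round boss in the middle 18 mm in diameter, its top 18 mm above the underside (20 mm with the tiny stamens), best gripped by the boss above the petals. Origin: centre of the flat underside, z up.
- amber_jar: Bystander, to be left alone: loose amber jar with a black lid: 44 mm in diameter, 55 mm tall with its lid, standing on the bench. Origin: centre of the underside, z up.
- hammer: Bystander, to be left alone: hammer 220 mm long lying on the far part of the bench, roughly across in front of the robot. Origin near the middle of its length.
Mind the look-alikes: they are no part of the job. Of the things shaped like the flux_jar, the white one is meant. There is more than one size of the brass_blossom; the job needs the smaller.

How it is judged:
By the outcome, as a careful person would: the job done as asked, in the order asked, and still so for the second after the job is handed in, with the robot touching nothing.
It also fails if it takes over 112 s, if anything falls off the work surface, if the arm or the gripper's body presses on something with over 40 N, if the wrist force passes 120 N, or if a joint passes its speed limit or range.

## Working session

There is one attempt and no reset: what is moved stays moved. The work goes in short steps, each a Python script; the robot and the scene stay as the last script left them, time stands still between calls to the robot, and variables do not carry over. Pictures are saved under pics/ and viewed, at most 14 in all, crops included, and the job is handed in when it is done.

```bash
ls; mkdir -p pics; python3 - <<'E'
from plant import robot
import cv2,numpy as np,pickle
d={}
for n in("top","scene"):
    c=robot.camera(n); d[n]=c
    cv2.imwrite(f"pics/{n}0.png",c["pixels"][:,:,::-1]); print(n,c["K"],c["camera_from_world"].round(3),[k for k in c])
pickle.dump(d,open("c0.pkl","wb"))
print(robot.hold_point_z,robot.sense())
E
```

```text
pics
top [[472.07508839   0.         308.07963203]
 [  0.         472.07508839 238.28840602]
 [  0.           0.           1.        ]] [[-0.022 -1.     0.002  0.026]
 [ 0.991 -0.021  0.13  -0.597]
 [-0.13   0.005  0.991 -0.835]
 [ 0.     0.     0.     1.   ]] ['pixels', 'z_map', 'K', 'camera_from_world']
scene [[513.01004357   0.         318.62320571]
 [  0.         513.01004357 238.15659609]
 [  0.           0.           1.        ]] [[ 0.753  0.659  0.007 -0.459]
 [-0.501  0.566  0.655  0.259]
 [ 0.428 -0.496  0.756 -1.42 ]
 [ 0.     0.     0.     1.   ]] ['pixels', 'z_map', 'K', 'camera_from_world']
-0.0188 {'t': 0.1, 'joint_pos': array([-1.22297182e+00,  3.20201058e-01,  1.56555999e+00, -3.43615533e-06,
        1.25740226e+00, -1.99991470e-02]), 'joint_vel': array([ 0.00051176, -0.00070549, -0.00426157, -0.00079248,  0.00121336,
       -0.00035384]), 'joint_efforts': array([ 1.17577474e-03, -4.13333738e+01, -2.32508934e+01,  7.30198645e-02,
        4.22195590e-02, -5.03297713e-05]), 'position': array([ 0.20659191, -0.53607104,  0.1880187 ]), 'eef_rot': array([-3.08708903e+00, -5.74242820e-01,  4.07458247e-04]), 'contact_force': array([-0.70251071,  0.45257732, -0.6416682 ]), 'moment': array([-0.00636741,  0.00840687,  0.01437422]), 'finger_force': 0.0, 'gripper_width': 0.09137508515604618}
```

View pics/top0.png

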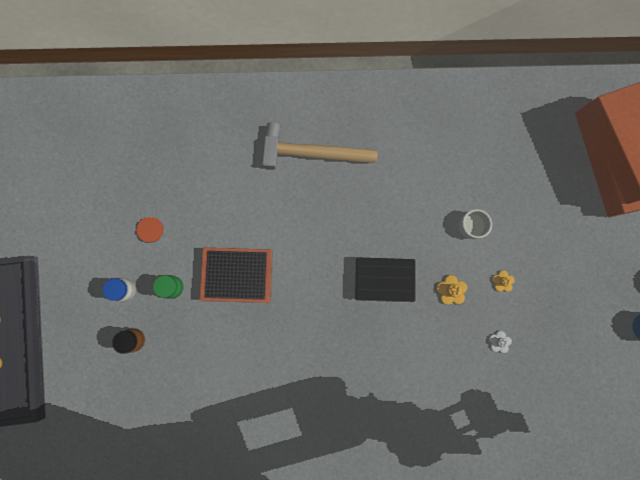

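View pics/scene0.png

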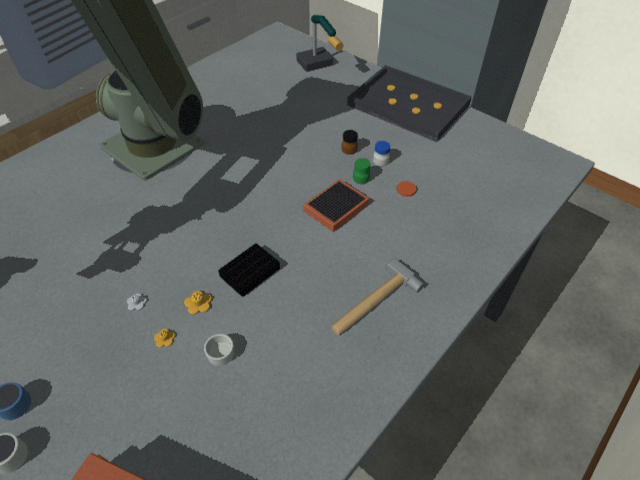

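Candidates in the top view:
- **Blossoms:** large brass (452,290), small brass (503,281), silver (500,342). The brass dots in the tray are fixed distractors.
- **Jars:** blue lid on white (118,290), green (168,287), amber/black (125,341).
- **Dish:** white bench dish (477,224). The mugs at far right are other objects.
- **Disc:** red (149,230).

My choices are the small brass blossom (503,281), the blue-lidded jar, the dish at (477,224) and the disc at (149,230). The brick is at (236,275), with the charcoal to its right at (385,280).

```bash
cat > h.py <<'E'
import numpy as np,cv2
def cloud(c):
    "world point of every pixel from the z_map"
    z=c["z_map"].astype(float); K=c["K"]; v,u=np.mgrid[:480,:640]
    p=np.stack([(u-K[0,2])/K[0,0]*z,-(v-K[1,2])/K[1,1]*z,-z],-1)
    T=np.linalg.inv(c["camera_from_world"]); w=p@T[:3,:3].T+T[:3,3]; w[z<=0]=np.nan; return w
def ray(c,uv,h):
    "pixels (n,2) -> world xy on plane z=h"
    uv=np.atleast_2d(uv).astype(float); K=c["K"]; T=np.linalg.inv(c["camera_from_world"])
    d=np.c_[(uv[:,0]-K[0,2])/K[0,0],-(uv[:,1]-K[1,2])/K[1,1],-np.ones(len(uv))]@T[:3,:3].T
    o=T[:3,3]; return (o+d*((h-o[2])/d[:,2])[:,None])[:,:2]
def hsv(c): return cv2.cvtColor(np.ascontiguousarray(c["pixels"]),cv2.COLOR_RGB2HSV)
COL={"disc":((3,140,60),(12,255,255)),"brass":((16,120,60),(30,255,255)),"blue":((105,130,40),(125,255,255)),
     "white":((0,0,140),(179,60,255))}
def blobs(c,col,h,lo=40,hi=3000):
    "(centre xy on plane h, circle diameter mm, pixel, area) per contour"
    m=cv2.inRange(hsv(c),*map(np.array,COL[col])); out=[]
    for k in cv2.findContours(m,cv2.RETR_EXTERNAL,cv2.CHAIN_APPROX_NONE)[0]:
        if lo<cv2.contourArea(k)<hi:
            w=ray(c,k[:,0],h); (ctr,r)=cv2.minEnclosingCircle((w*1000).astype(np.float32))
            M=cv2.moments((w*1000).astype(np.float32)); ce=(M["m10"]/M["m00"]/1000,M["m01"]/M["m00"]/1000)
            out.append((np.round(ctr,1),np.round(np.array(ce)*1000,1),round(2*r,1),k[:,0].mean(0).round(),cv2.contourArea(k)))
    return out
E
cat > m.py <<'E'
import pickle; from h import *
d=pickle.load(open("c0.pkl","rb"))
for n,c in d.items():
    print(n,"cam",np.linalg.inv(c["camera_from_world"])[:3,3].round(3))
    for col,h in(("disc",.008),("brass",.005),("blue",.055),("white",.03)):
        for b in blobs(c,col,h): print(col,*b)
    w=cloud(c)
    print("bench z",np.nanmedian(w[300:330,290:340,2]) if n=="top" else np.nanmedian(w[250:330,290:320,2]))
    for nm,x0,x1,y0,y1 in(("brick",.3,.55,.05,.3),("charc",.3,.55,-.25,-.05)):
        m=(w[...,2]>.02)&(w[...,2]<.034)&(w[...,0]>x0)&(w[...,0]<x1)&(w[...,1]>y0)&(w[...,1]<y1)
        m=cv2.morphologyEx(m.astype(np.uint8),cv2.MORPH_OPEN,np.ones((5,5)))>0
        uv=np.argwhere(m)[:,::-1]; p=ray(c,uv,.026)
        if len(p): print(nm,cv2.minAreaRect((p*1000).astype(np.float32)),np.median(w[m][:,2]),uv.min(0),uv.max(0))
t=cv2.resize(d["top"]["pixels"][205:365,425:525],None,fx=4,fy=4,interpolation=2)[:480]
s=cv2.resize(d["top"]["pixels"][205:325,90:190],None,fx=4,fy=4,interpolation=2)
cv2.imwrite("pics/crop.png",np.hstack([s,t])[:,:,::-1])
E
python3 m.py
```

```text
top cam [0.484 0.018 0.905]
disc [536.5 157.4] [543.6 198. ] 151.7 [224. 273.] 166.0
disc [625.6 317. ] [625.5 317. ] 49.6 [149. 229.] 473.5
disc [ 650.4 -615. ] [ 650.5 -614.8] 37.9 [631. 206.] 115.0
disc [ 798.2 -646.2] [ 822.9 -622.8] 208.5 [628. 129.] 2001.0
brass [ 497.  -257.3] [ 497.1 -257.3] 57.4 [451. 290.] 562.5
brass [ 511.4 -355.7] [ 511.8 -356.1] 41.6 [503. 281.] 278.0
blue [510.9 361.8] [511.  361.9] 42.7 [114. 289.] 382.0
white [ 400.8 -332.9] [ 400.3 -336.7] 40.3 [501. 342.] 185.5
white [509.4 352.7] [509. 344.] 37.7 [128. 291.] 110.0
white [ 620.5 -306. ] [ 620.7 -305.8] 55.7 [477. 223.] 636.0
white [1074.3  475.2] [1077.3  473.9] 46.9 [71.  7.] 80.0
bench z 5.591010081551495e-05
brick ((516.697509765625, 150.03555297851562), (129.50717163085938, 66.5054931640625), 88.77652740478516) 0.024899931476467574 [200 266] [270 302]
charc ((514.4371337890625, -129.2994842529297), (111.0385971069336, 70.32891845703125), 88.7667236328125) 0.02596985048726186 [356 263] [415 301]
scene cam [ 1.083 -0.549  0.906]
disc [ 660.3 -581.4] [ 640.3 -581.3] 116.8 [107. 472.] 923.0
disc [6
[... 392 characters left out ...]
6.] 52.0
white [1270.4    5.9] [1286.9   15. ] 135.6 [621. 460.] 612.0
white [ 626.7 -309.5] [ 623.4 -307.9] 65.0 [217. 348.] 582.0
white [ 419.9 -348.5] [ 419.3 -353.2] 41.5 [135. 301.] 117.5
white [518.3 337.1] [521.4 337. ] 49.5 [378. 158.] 87.5
white [-368.5 -229.9] [-366.3 -228.9] 52.5 [  3. 120.] 58.5
white [ 46.5 906.6] [4.000e-01 9.874e+02] 383.3 [369.  19.] 493.0
bench z -0.0014852507549314442
brick ((520.448486328125, 146.35491943359375), (129.6605682373047, 64.32239532470703), 89.35958099365234) 0.023733380722612774 [309 181] [353 215]
charc ((518.6480712890625, -132.3993377685547), (110.20370483398438, 69.14508819580078), 87.14938354492188) 0.02441392385875696 [221 247] [271 285]
```

View pics/crop.png

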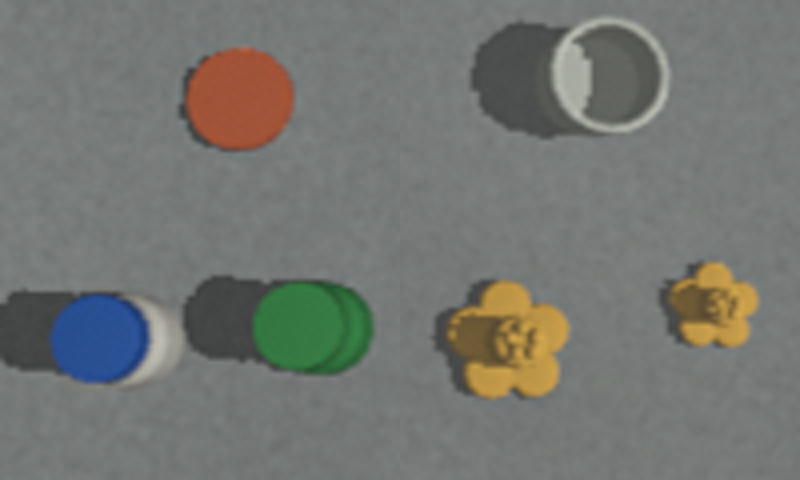

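The crop confirms the choices: the red disc, the blue lid on a white jar (green is the look-alike), the white dish, and the small blossom at right (41.6 mm against 57 mm for the large one).

```bash
cat >> h.py <<'E'
def blocks(c):
    w=cloud(c); r=[]
    for y0,y1 in((.05,.29),(-.22,-.03)):
        m=(w[...,2]>.02)&(w[...,2]<.034)&(w[...,0]>.4)&(w[...,0]<.6)&(w[...,1]>y0)&(w[...,1]<y1)
        m=cv2.morphologyEx(m.astype(np.uint8),cv2.MORPH_OPEN,np.ones((5,5)))
        k=max(cv2.findContours(m,cv2.RETR_EXTERNAL,cv2.CHAIN_APPROX_NONE)[0],key=cv2.contourArea)
        r.append(cv2.minAreaRect((ray(c,k[:,0],.026)*1000).astype(np.float32)))
    return r
def down(yaw=0): return np.pi*np.array([np.cos(yaw/2),np.sin(yaw/2),0])
def pick(robot,xy,z,open_,grip,up,lift=.15,yaw=0):
    robot.command_gripper(open_); robot.move_pose([*xy,z+up],down(yaw))
    robot.move_linear([*xy,z],feed=.12); robot.command_gripper(0,grip)
    s=robot.sense(); print("grip",s["gripper_width"],s["finger_force"],s["position"].round(4),s["t"])
    robot.move_linear([*xy,lift],feed=.2)
def place(robot,xy,z,open_,yaw=0,lift=.15,up=.15):
    robot.move_pose([*xy,lift],down(yaw)); s=robot.sense(); print("held",s["gripper_width"])
    robot.move_linear([*xy,z+.02],feed=.15)
    print("stop",robot.move_linear([*xy,z],feed=.03,f_stop=6)); robot.pause(.2)
    s=robot.sense(); print("at",s["position"].round(4),s["t"],s["contact_force"].round(1))
    robot.command_gripper(open_); robot.pause(.2); robot.move_linear([*xy,up],feed=.15)
E
python3 - <<'E'
import pickle; from h import *
from plant import robot
c=pickle.load(open("c0.pkl","rb"))["top"]; print(blocks(c))
for p in([.625,.317,.15],[.51,-.356,.15],[.511,.362,.2],[.62,-.306,.15],[.61,.15,.15],[.51,.15,.03]): print(robot.inverse_kinematics(p,down()))
E
```

```text
[((533.8637084960938, 148.6796875), (129.53173828125, 99.5216064453125), 87.03630828857422), ((519.408203125, -129.41232299804688), (109.19514465332031, 79.70260620117188), 87.07431030273438)]
[ 4.52980340e-01  5.42917578e-01  1.29946352e+00 -4.44089210e-16
  1.29921156e+00  2.02377667e+00]
[-6.27899736e-01  4.18221945e-01  1.51191713e+00 -4.44089210e-16
  1.21145358e+00  9.42896591e-01]
[ 5.97986363e-01  3.94974378e-01  1.42102212e+00 -4.44089210e-16
  1.32559615e+00  2.16878269e+00]
[-4.75106661e-01  5.27642249e-01  1.32643759e+00 -4.44089210e-16
  1.28751281e+00  1.09568967e+00]
[ 2.22809566e-01  4.27820333e-01  1.49621472e+00 -4.44089210e-16
  1.21755760e+00  1.79360589e+00]
[ 2.64417003e-01  4.06124854e-01  1.88195102e+00 -4.44089210e-16
  8.53516778e-01  1.83521333e+00]
```

```bash
python3 - <<'E'
from h import *
from plant import robot
pick(robot,[.6255,.317],.002,.075,20,.12)
place(robot,[.5339,.1487],.029,.07)
c=robot.camera("top"); cv2.imwrite("pics/t1.png",cv2.resize(c["pixels"][200:320,100:300],None,fx=3,fy=3)[:,:,::-1])
for b in blobs(c,"disc",.034): print(*b)
E
```

```text
grip 0.0008129953110688677 0.0 [0.6255 0.317  0.002 ] 6.1917
held 0.0006459436341732232
stop False
at [0.5341 0.1487 0.0292] 9.7167 [ 0.7 -0.4  0.1]
[ 645.5 -596.6] [ 645.5 -596.1] 36.8 [631. 206.] 113.0
[ 788.1 -626.9] [ 813.3 -604.3] 204.4 [628. 129.] 1991.5
```

```bash
python3 - <<'E'
from h import *
from plant import robot
robot.move_pose([.35,0,.3],down())
c=robot.camera("top"); cv2.imwrite("pics/t2.png",c["pixels"][:,:,::-1])
for b in blobs(c,"disc",.008): print(*b)
print(robot.sense()["t"])
E
```

```text
[535.3 151.7] [541.6 191.2] 159.7 [227. 276.] 174.5
[625.9 317. ] [625.6 317. ] 49.7 [149. 229.] 473.5
[ 650.4 -615. ] [ 650.3 -614.2] 37.9 [631. 206.] 115.5
[ 797.2 -646.2] [ 823.  -622.8] 210.5 [628. 129.] 1996.5
13.1833
```

View pics/t2.png

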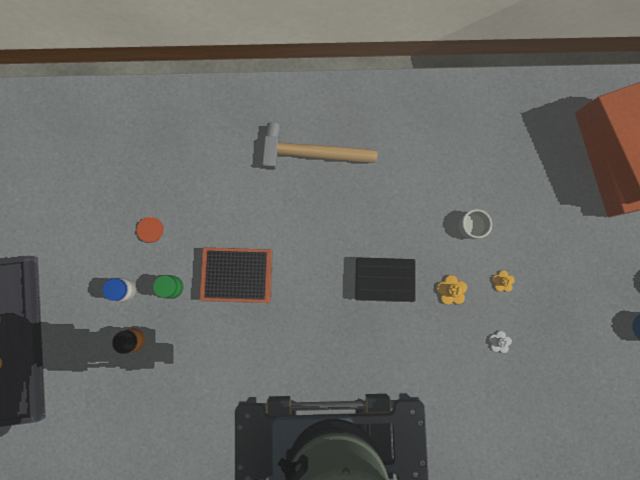

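The disc hasn't moved from (149,229), yet the fingers closed fully. I'll look at the grasp from the side.

```bash
python3 - <<'E'
from h import *
from plant import robot
robot.command_gripper(.075); robot.move_pose([.6255,.317,.10],down())
robot.move_linear([.6255,.317,.002],feed=.12)
s=robot.sense(); print(s["gripper_width"],s["contact_force"],s["position"],s["t"])
a=robot.camera("scene")["pixels"][120:240,330:480]
robot.command_gripper(.0,20)
s=robot.sense(); print(s["gripper_width"],s["finger_force"],s["contact_force"],s["t"])
b=robot.camera("scene")["pixels"][120:240,330:480]
cv2.imwrite("pics/s3.png",cv2.resize(np.hstack([a,b])[:,:,::-1],None,fx=2.6,fy=2.6,interpolation=2))
E
```

```text
0.0748045299911023 [-0.09114889 -0.69665877 -0.18344288] [0.62622967 0.31729647 0.003021  ] 16.1583
0.0005839156385633789 0.0 [ 0.00410576 -0.16334577  0.5421469 ] 17.3667
```

View pics/s3.png

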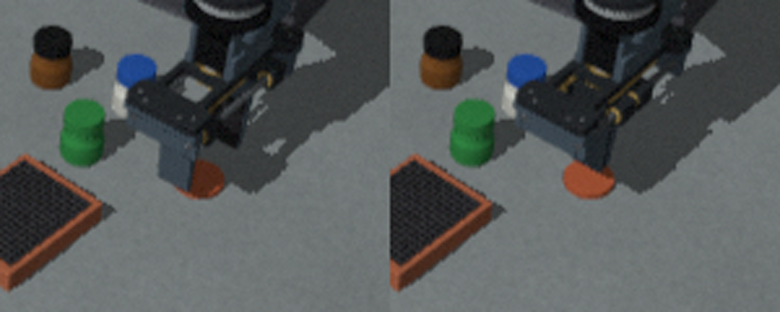

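```bash
python3 - <<'E'
from h import *
from plant import robot
robot.move_linear([.6255,.317,.05],feed=.15)
for o in(0,.02,.05,.08):
    robot.command_gripper(o); c=robot.camera("scene"); w=cloud(c); s=robot.sense(); p=s["position"]
    m=(abs(w[...,0]-.6255)<.03)&(abs(w[...,1]-.317)<.07)&(w[...,2]>.02)&(w[...,2]<.09)
    q=w[m]; low=q[q[:,2]<np.percentile(q[:,2],1)+.008]
    print(o,s["gripper_width"],p.round(4),"zmin",np.percentile(q[:,2],[0,1,3]).round(4),"low x",np.percentile(low[:,0],[2,50,98]).round(3),"y",np.percentile(low[:,1],[2,50,98]).round(3),s["t"])
E
```

```text
0 -2.3363606265747823e-05 [0.6248 0.3166 0.0487] zmin [0.0721 0.0724 0.0732] low x [0.61  0.634 0.643] y [0.304 0.308 0.32 ] 18.15
0.02 0.019760254687096752 [0.6255 0.317  0.05  ] zmin [0.0729 0.0739 0.0745] low x [0.61  0.634 0.644] y [0.294 0.297 0.33 ] 18.7
0.05 0.05009356094140381 [0.6255 0.317  0.05  ] zmin [0.073  0.0733 0.0743] low x [0.612 0.631 0.644] y [0.281 0.339 0.345] 19.3833
0.08 0.07975026142107475 [0.6255 0.317  0.05  ] zmin [0.0723 0.0734 0.0746] low x [0.612 0.632 0.643] y [0.265 0.271 0.359] 20.0667
```

The real fingertips sit about 23 mm above the reported TCP. I'll check that by touching the bare bench.

```bash
python3 - <<'E'
from h import *
from plant import robot
robot.move_linear([.64,.23,.05],feed=.2); robot.command_gripper(.02)
robot.move_linear([.64,.23,.0],feed=.15)
r=robot.move_linear([.64,.23,-.035],feed=.02,f_stop=4); s=robot.sense()
print(r,s["position"],s["contact_force"],s["t"])
robot.move_linear([.64,.23,.05],feed=.2)
E
```

```text
True [ 0.63987284  0.22999165 -0.02489041] [ 0.34885827 -0.25128314  3.5899935 ] 23.325
```

```bash
sed -i 's/^def pick.*/DZ=-.0245  # fingertips are this far above the reported TCP\n&\n    z+=DZ/; s/^def place.*/&\n    z+=DZ/' h.py; python3 - <<'E'
from h import *
from plant import robot
pick(robot,[.6255,.317],.002,.075,20,.1,lift=.09)
if robot.sense()["gripper_width"]>.04:
    place(robot,[.5339,.1487],.0285,.065,lift=.09,up=.1)
E
```

```text
grip 0.048861254181381555 20.000329613685608 [ 0.6257  0.3174 -0.022 ] 26.7667
held 0.048679518343165654
stop True
at [0.5334 0.1485 0.0039] 29.7417 [ 0.  -0.1  6.1]
```

```bash
python3 - <<'E'
from h import *
from plant import robot
pick(robot,[.5116,-.356],.007,.04,12,.1,lift=.12)
c=robot.camera("top"); cv2.imwrite("pics/t4.png",cv2.resize(c["pixels"][190:390,90:530],None,fx=1.8,fy=1.8)[:,:,::-1])
for b in blobs(c,"disc",.034,300,700): print(*b)
for b in blobs(c,"brass",.12): print(*b)
print(blocks(c)[1],robot.sense()["gripper_width"])
E
```

```text
grip 0.017046978187370106 12.000382840633392 [ 0.5118 -0.3561 -0.017 ] 35.0667
[ 495.3 -222.6] [ 495.4 -222.3] 50.5 [451. 290.] 561.5
((519.410400390625, -129.36740112304688), (109.2851333618164, 79.70260620117188), 87.07431030273438) 0.01713143473460632
```

View pics/t4.png

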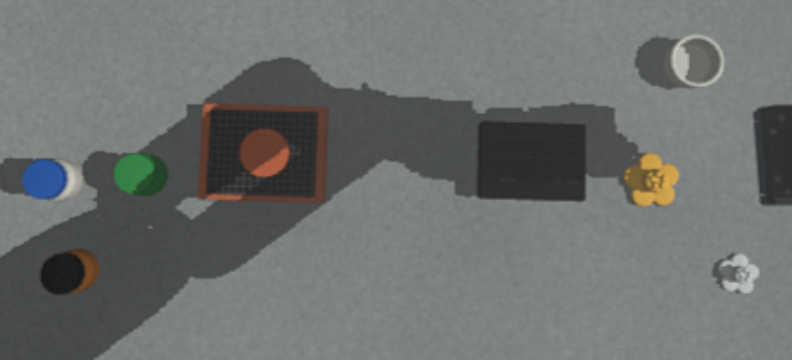

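The disc lies on the mesh at about (264,153) in the crop, the blossom is held, and the large blossom is untouched. I'll measure the disc's centre, correcting for the arm's shadow, then place the blossom.

```bash
python3 - <<'E'
from h import *
from plant import robot
c=robot.camera("top"); H=hsv(c)
m=cv2.inRange(H,np.array((2,110,25)),np.array((14,255,255))); k=np.zeros_like(m); k[256:296,212:262]=1; m*=k
m=cv2.morphologyEx(m,cv2.MORPH_CLOSE,np.ones((3,3))); m=cv2.morphologyEx(m,cv2.MORPH_OPEN,np.ones((5,5)))
q=max(cv2.findContours(m,0,cv2.CHAIN_APPROX_NONE)[0],key=cv2.contourArea)
print(cv2.contourArea(q),cv2.minEnclosingCircle((ray(c,q[:,0],.034)*1000).astype(np.float32)),ray(c,[cv2.fitEllipse(q)[0]],.034),cv2.fitEllipse(q),blocks(c)[0],robot.sense()["t"])
E
```

```text
543.0 ((533.3878173828125, 146.44235229492188), 25.393606185913086) [[0.53347295 0.14643317]] ((236.4610137939453, 274.5818786621094), (25.702312469482422, 26.98005485534668), 91.9736557006836) ((533.8679809570312, 148.57899475097656), (129.38980102539062, 99.49832153320312), 86.98368072509766) 36.0083
```

```bash
python3 - <<'E'
from h import *
from plant import robot
place(robot,[.5334,.1486],.0418,.04,lift=.1,up=.12)
pick(robot,[.511,.362+.002],.018,.08,15,.13,lift=.1)
c=robot.camera("top"); cv2.imwrite("pics/t5.png",cv2.resize(c["pixels"][230:320,90:300],None,fx=3.8,fy=3.8,interpolation=2)[:,:,::-1])
for b in blobs(c,"brass",.039): print(*b)
E
```

```text
held 0.017511913670943863
stop True
at [0.5329 0.1485 0.0169] 39.3 [0.5 0.2 5.4]
grip 0.04283856223480623 15.000097856809589 [ 0.5111  0.3641 -0.0064] 44.4083
[ 496.5 -246.9] [ 496.6 -247. ] 55.2 [451. 290.] 560.0
[532. 147.] [532.  146.7] 42.7 [236. 276.] 329.5
```

View pics/t5.png

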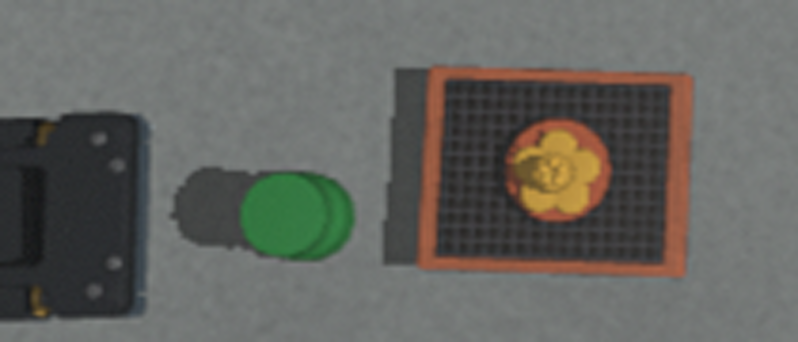

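The blossom is centred on the disc to within about 1.5 mm, and the flux jar is gripped (42.8 mm). Next I'll place the jar and pick the dish.

```bash
python3 - <<'E'
from h import *
from plant import robot
place(robot,[.527,.0118],.0185,.075,lift=.1,up=.12)
pick(robot,[.6206,-.3036],.009,.085,15,.1,lift=.08)
c=robot.camera("top"); cv2.imwrite("pics/t6.png",c["pixels"][:,:,::-1])
for b in blobs(c,"blue",.055): print(*b)
for b in blobs(c,"brass",.039): print(*b)
E
```

```text
held 0.04250248233729431
stop False
at [ 0.5271  0.0118 -0.0059] 48.2083 [-1.1 -0.7 -0.5]
grip 0.05548734733165654 15.000156299793161 [ 0.6207 -0.3037 -0.0152] 53.2417
[527.5  10.6] [527.4  10.6] 37.4 [310. 276.] 313.5
[ 496.5 -246.9] [ 496.6 -246.9] 55.2 [451. 290.] 562.5
[531.9 146.7] [531.9 146.7] 42.1 [236. 275.] 323.0
```

View pics/t6.png

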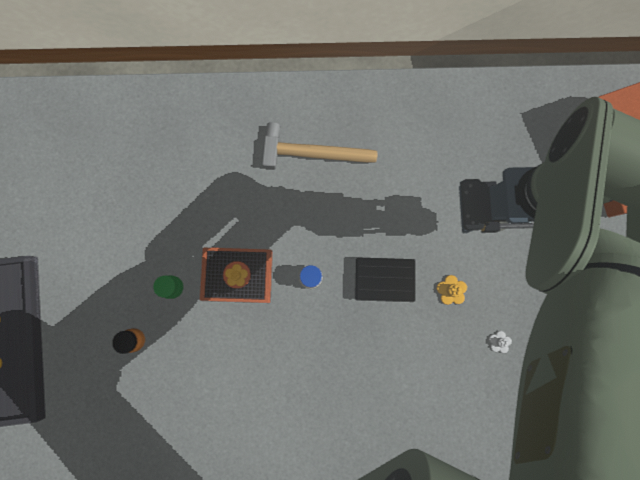

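Jar is standing at (310,276), within 1 mm of the midpoint, and the dish is gripped. Now the dish.

```bash
python3 - <<'E'
from h import *
from plant import robot
place(robot,[.6278,.146],.0095,.08,lift=.08,up=.15)
robot.move_pose([.4,-.3,.25],down())
c=robot.camera("top"); cv2.imwrite("pics/t7.png",c["pixels"][:,:,::-1])
for b in blobs(c,"white",.03): print(*b)
for b in blobs(c,"blue",.055): print(*b)
for b in blobs(c,"brass",.039): print(*b)
for n in (c,robot.camera("scene")): print(blocks(n)[0])
print(robot.sense()["t"])
E
```

```text
held 0.05570845550887725
stop True
at [ 0.6272  0.1459 -0.0152] 57.0917 [ 0.2 -0.3  4.8]
[ 401.1 -332.6] [ 400.7 -336.4] 40.8 [500. 342.] 209.5
[626.7 142.7] [626.5 143.3] 57.6 [238. 225.] 657.5
[811.5  72.2] [811.3  71.5] 26.3 [275. 130.] 49.5
[527.2  10.6] [527.3  10.6] 37.7 [310. 276.] 314.5
[ 496.5 -246.9] [ 496.6 -246.9] 55.2 [451. 290.] 562.5
[532. 147.] [532.  146.7] 42.7 [236. 276.] 329.5
((533.86181640625, 148.64230346679688), (129.60653686523438, 99.5216064453125), 87.03630828857422)
((559.3786010742188, 160.12249755859375), (83.89260864257812, 141.25096130371094), 33.480567932128906)
61.0667
```

View pics/t7.png

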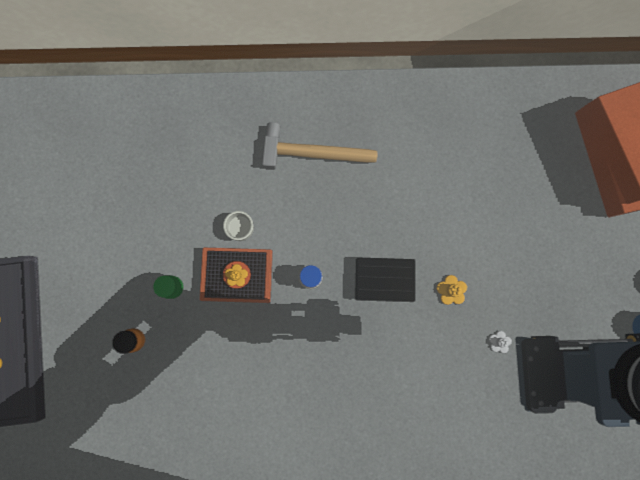

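The final view shows the dish behind the brick at (238,225) with about a 15 mm gap. The blossom sits on the disc at (236,276), the jar is at (310,276), and the silver blossom, amber jar and hammer are untouched.

```bash
python3 -c "
from plant import robot
print(robot.sign_off())"
```

```text
the job is handed in; nothing more can be done
None
```

The job is handed in at about 61 s, with all four pieces within about 2.5 mm of their target spots by the top camera; the first grasp at the disc missed because the fingertips sit about 24 mm above the reported tool point, which I corrected without disturbing anything.

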